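# Index the bobbin carousel and load its free cup

## Robot

A 6-joint arm with a two-finger parallel gripper is mounted at the origin on a cart in front of the work surface, level with it; the furniture and walls round the work are solid. World frame = base frame: x ahead of the robot, y to its left, z up, the work surface at z = 0. Lengths are in mm, angles in rad, forces in N, time in s.
With the tool pointing down it reaches from about 275 to 875 mm from the base axis. Payload 12.5 kg.
Tool frame: the origin (TCP) lies between the finger pads, 19 mm behind the fingertips; this is the grasp point; z points along the fingers, y is the line along which they close (so a half turn about z gives the same grasp; the last joint's range is limited). The gripper opens to 85 mm and grips with 20 to 120 N. Pads are 22 mm wide; open, the fingers measure 114 mm over their backs; the gripper's body (76 mm by 85 mm) begins 54 mm behind the grasp point. The pads swing forward as they close: fully open they stand 13 mm farther back than shut.
Start: joints at [1.231, 0.351, 1.652, -0, 1.139, -0.085], TCP at [138.597, 532.236, 249.99] pointing down, gripper open.
Joint ranges: [-2.75, 2.75], [-0.79, 2.1], [0.01, 2.65], [-1.57, 4.71], [0.07, 3.14], [-2.87, 2.87]. Speed limits (rad/s): [2.22, 2.22, 2.79, 3.14, 3.14, 3.14].

## Interface

Orientations are given as a rotation vector (axis times angle).
In Python, from rig import readout, vision, ticket gives the robot as it stands. The module is installed in compiled form; this text tells all that it offers.
- The arm moves only by the tool move_arm, never from a script. Its argument "commands" is a list of rows, each an object with "rot": the turn, a rotation vector about the tool's x, y, z in rad, a list of three; "dp": the shift along the tool's x, y, z in units of 25 mm (1.0 is 25 mm), a list of three; "claw": the opening, from 0 (shut) to 1 (fully open). In form: [{"rot": [wx, wy, wz], "dp": [x, y, z], "claw": claw}, ...]. A call has exactly 5 rows; each row is the pose to reach, as a shift and turn from the pose commanded when the call began, along the tool's axes at that moment; what a row does not reach only later rows make up. A row lasts 1/8 s, in which the tool goes at most 62.5 mm and 10.7 degrees, less where a joint would pass 70% of its speed; a pose out of reach is approached as far as the arm can. A call with a gripper value outside its range is refused whole. The fingers move at their own pace and stop on an object; "squeeze" is the grip in N (left out, the last holds). Time passes only in rows, so rows that repeat a pose let the fingers close, or fill a call up. It gives the time, the measured TCP pose, the force, the opening and the grip force at its end, in the units of the state.
- readout.get_obs(): the state, without advancing time (a new reading comes with each control period).
- vision.read_camera(name): name is "side" or "top"; returns (picture, depth): 384x512x3 uint8, red, green, blue; 384x512 float32, mm along the optical axis (not along the pixel's ray), 0 where there is no reading.
- vision.camera_params(name): a dict with "camera_matrix" (3x3 intrinsics, pixels), "world_to_cam" (4x4, takes a point from world to camera coordinates). Camera axes: x right, y down, z forward; pixel columns grow to the right and rows downward; lengths in mm; the calibration is good to about 2 mm. A picture is of the moment at which its call begins. camera_params takes no time and is no camera call.
- ticket.sign_off(): hands the job in; it is judged then, once.
Trained networks look in the newest picture that a camera, given by its name, has taken for a name from the list of things; names that differ only in an ending like _2 or _b are one class to them, and where a whole thing is asked for, a point or a joint stands for the part that bears it (a point fixed in the world has none). Each returns a list of dicts, best first, with "score" (0 to 1); they miss things now and then, are a little off and sometimes report something else, mostly with a low value. They report only what shows in the picture. A call takes as long as a camera call. They do not tell look-alikes from the thing itself.
- vision.search_frame(query, camera): "extent" ([left, top, right, bottom] in pixels, round what is visible of it).
- vision.regions_of(query, camera): "pixels" (384x512 bool, what is visible of it) and "extent" ([left, top, right, bottom] in pixels, round what is visible of it).
- vision.spot_point(query, camera): "centre" ([column, row] in pixels: a listed point, or the origin of a listed thing).
The state is a dict: "t": time; "joints": joint angles; "qvel": joint speeds; "effort": joint torques, N m; "position": TCP position; "eef_rot": TCP orientation; "force": force on the tool from outside, world axes, zero at the start; "torque": the same for the moment, N m; "finger_gap": finger opening in mm; "grasp_force": force on a finger pad.
Only numpy, scipy, OpenCV 4.12 (cv2) and the standard library are available. Lean on these libraries where they do the work, as an engineer would, in place of code of your own. Each camera call takes 0.05 s, during which the arm holds its last target. There are 200 camera calls.

## Task

Turn the carousel clockwise (seen from above) by its black knob, click by click, until its empty yellow cup has come to the red pointer and sits in that click; count the clicks and do not run past it. Then stand the loose wooden bobbin upright in that yellow cup, fully down on its floor, pressing only gently, and leave the wax tin where it is.

Things in the scene. Friction and masses are not known exactly. Their poses are not given: they have to be found in the camera images.
- indexer: Fixed stand: round green base 224 mm across, 27 mm high, lugs reaching 134 mm from the axis. Origin: centre of the underside on the bench; the carousel turns about its z axis. Its -x side (towards the robot when not yawed) carries a brass block with the red pointer. Let go, the carousel drops by itself into the nearest click, the one within 0.26 rad; about 0.25 Nm turns it on.
- carousel (a joint): Carousel angle in rad, growing clockwise seen from above. 0: the yellow cup is at the pointer, in its click. Clicks every 0.5236 rad (30 degrees); it starts resting 4, 5 or 6 clicks before 0 (-2.09, -2.62 or -3.14). A stop at -3.4 bars the way round backwards; past 0 it turns on freely to 1.3. Expect to regrasp: most wrists turn it at most 1.5 rad in one grasp.
- knob_grip (a point): Point on the carousel's axis, 145 mm above the bench, where a tool pointing down grips the knob. Black twelve-sided upright prism, 52 mm across flats, 122 to 155 mm above the bench, on a 36 mm post. In every click its flats are square to the indexer's x and y axes and to every 30 degrees between, so it can be gripped at any of these yaws. The frame turns with the carousel.
- free_cup (a point): Centre of the mouth of the empty yellow cup on the carousel's disc (212 mm across), 56 mm above the bench, 75 mm from the axis; turns with the carousel. Round bore 50 mm, wall 4 mm, 12 mm deep (floor 44 mm above the bench). The three grey cups, 90 degrees apart, hold bobbins fixed there that reach 110 mm above the bench.
- pointer (a point): Tip of the red pointer on the stand, 42 mm above the bench, 114 mm from the carousel's axis.
- bobbin: Loose turned maple bobbin, 45 mm diameter, 66 mm high, 60 g nominal, waisted, flanged at both ends, standing upright on the bench to the left or right of the carousel. Origin: centre of its underside, z up its axis.
- wax_tin: Bystander: loose round tin with a green lid, 69 mm diameter, 35 mm high, on the other side of the carousel. Origin: centre of its underside.
Not all that is in view belongs to the job. Of the things that look like the bobbin, the largest one is meant.

How it is judged (in metres and radians):
On the way:
1. the carousel rests in the pointer's click, the empty cup at the pointer, the knob let go, the bobbin not yet on the carousel (value of joint carousel between -0.1 and 0.1 rad and contact force between each of the arm, the fingers and indexer below 0.3 N and horizontal distance between bobbin and free_cup above 0.05 m), for 0.2 s.
At the end, for the whole second after the job is handed in: The carousel rests within 0.1 rad of the pointer's click (joint 0), and the loose bobbin stands upright (within 0.08 rad) and still on the floor of the yellow cup (underside within 3 mm of it, axis within 5 mm of the cup's) (value of joint carousel between -0.1 and 0.1 rad and horizontal distance between bobbin and free_cup below 0.005 m and height (world z) of bobbin between 0.041 and 0.047 m and x of bobbin in the frame of indexer below -0.06 m and angle between bobbin's own z axis and vertical below 0.08 rad and linear speed of bobbin below 0.02 m/s); the robot touches nothing.
It fails at once if the carousel is run past the pointer's click (more than 0.3 rad beyond it) (value of joint carousel above 0.3 rad).
It fails at once if the bobbin is pressed on the carousel or stand with more than 30 N (contact force between bobbin and indexer above 30 N).
It fails at once if the wax tin is moved by more than 30 mm (distance of wax_tin from where it was at the start of the episode above 0.03 m).
It also fails if it takes over 67 s, if anything falls off the work surface, if the arm or the gripper's body presses on something with over 40 N, if the wrist force passes 120 N, or if a joint passes its speed limit or range.

## Working session

There is one attempt and no reset: what is moved stays moved. The work goes in short steps, Python scripts to look and compute and a tool call to move; the robot and the scene stay as the last step left them, time stands still between calls to the robot, and variables do not carry over. Pictures are saved under pics/ and viewed, at most 10 in all, crops included, and the job is handed in when it is done.

Besides the shell and the picture viewer there is one more tool, called after "Call:" by a JSON object that holds its "op" and its "data". move_arm: Moves the arm, as the interface text tells. Its arguments: {"type":"object","properties":{"commands":{"type":"array","items":{"type":"object","properties":{"rot":{"type":"array","items":{"type":"number"}},"dp":{"type":"array","items":{"type":"number"}},"claw":{"type":"number"}}}},"squeeze":{"type":"number"}},"required":["commands"]}

```bash
mkdir -p pics; cat > h.py <<'E'
import numpy as np, cv2
from rig import readout, vision, ticket
def snap(c,name=None):
    p,d=vision.read_camera(c)
    if name: cv2.imwrite(f'pics/{name}.png',cv2.cvtColor(p,cv2.COLOR_RGB2BGR))
    return p,d
def unproj(c,u,v,d=None,z=None):
    P=vision.camera_params(c);K=np.array(P['camera_matrix']);T=np.linalg.inv(np.array(P['world_to_cam']))
    r=np.linalg.inv(K)@np.array([u,v,1.]);
    if d is not None: return T[:3,:3]@(r*d)+T[:3,3]
    r=T[:3,:3]@r;o=T[:3,3];return o+r*(z-o[2])/r[2]
def proj(c,p):
    P=vision.camera_params(c);K=np.array(P['camera_matrix']);T=np.array(P['world_to_cam'])
    q=K@(T[:3,:3]@np.array(p)+T[:3,3]);return q[:2]/q[2]
E
python3 - <<'E'
from h import *
ims=[snap(c)for c in('top','side')]
cv2.imwrite('pics/a.png',cv2.cvtColor(cv2.resize(np.vstack([i[0] for i in ims]),(400,600),interpolation=cv2.INTER_AREA) if 0 else ims[0][0],cv2.COLOR_RGB2BGR))
cv2.imwrite('pics/b.png',cv2.cvtColor(ims[1][0],cv2.COLOR_RGB2BGR))
for i,c in enumerate(('top','side')):
    d=ims[i][1]
    for q in('knob_grip','free_cup','pointer','indexer','bobbin','wax_tin'):
        for r in vision.spot_point(q,c)[:6]:
            u,v=r['centre'];dd=d[min(383,max(0,int(v))),min(511,max(0,int(u)))]
            z={'knob_grip':145,'free_cup':56,'pointer':42}.get(q,0)
            print(c,q,round(r['score'],2),np.round(r['centre']),'surf',np.round(unproj(c,u,v,dd)) ,'z',np.round(unproj(c,u,v,z=z)))
print(readout.get_obs())
E
```

```text
top knob_grip 0.95 [264. 168.] surf [521. -36. 158.] z [524. -36. 145.]
top free_cup 0.73 [262. 148.] surf [606. -31.  48.] z [604. -31.  56.]
top pointer 0.91 [268. 211.] surf [414. -49.  39.] z [413. -49.  42.]
top indexer 0.79 [263. 178.] surf [514. -35.  56.] z [524. -36.   0.]
top bobbin 0.64 [324. 186.] surf [ 489. -221.   47.] z [ 496. -230.    0.]
top bobbin 0.57 [349. 201.] surf [ 444. -290.   65.] z [ 451. -307.    0.]
top wax_tin 0.61 [161. 179.] surf [511. 273.  36.] z [517. 283.   0.]
side knob_grip 0.87 [269. 192.] surf [526. -57. 154.] z [527. -47. 145.]
side knob_grip 0.74 [254. 164.] surf [503. 239.  24.] z [497.  77. 145.]
side free_cup 0.65 [299. 212.] surf [614. -14.  40.] z [611. -30.  56.]
side pointer 0.95 [231. 223.] surf [425. -43.  41.] z [425. -44.  42.]
side indexer 0.89 [273. 228.] surf [ 530. -133.  105.] z [541. -32.   0.]
side bobbin 0.57 [261. 286.] surf [ 494. -239.   23.] z [ 495. -222.    0.]
side bobbin 0.54 [299. 214.] surf [613. -24.  43.] z [622.  20.   0.]
side bobbin 0.51 [287. 305.] surf [ 548. -288.   13.] z [ 550. -280.    0.]
side wax_tin 0.81 [256. 163.] surf [508. 242.  25.] z [509. 276.   0.]
{'t': 0.7, 'joints': array([ 1.23139381e+00,  3.50670662e-01,  1.65179025e+00, -3.37693975e-05,
        1.13910274e+00, -8.45441422e-02]), 'qvel': array([ 0.00048889,  0.00021963,  0.00058761, -0.00106445, -0.00102875,
        0.00019252]), 'effort': array([ 8.39855838e-04, -5.05950272e+01, -2.91618526e+01,  1.09788416e-04,
        6.42457380e-04, -5.20930337e-05]), 'position': array([138.60893356, 532.23676898, 250.00934788]), 'eef_rot': array([3.99221437e-01, 3.11608727e+00, 3.44060265e-05]), 'force': array([-0.20264779,  0.05169896, -0.36271166]), 'torque': array([-0.0187987 ,  0.03083902, -0.00450624]), 'grasp_force': 0.0, 'finger_gap': 85.21832643461042}
```

View pics/a.png

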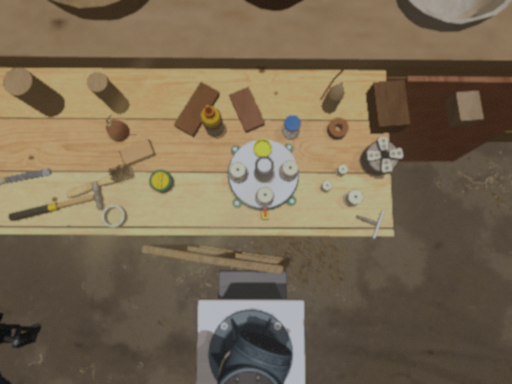

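View pics/b.png

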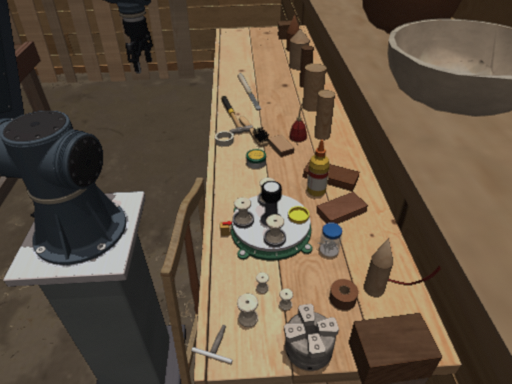

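The top view shows the carousel at (263,174), yellow cup at (263,148), pointer at (266,211) and wax tin at (161,181). Three things look like the bobbin: (354,198), (327,185) and (343,169). The one at (354,198), which is (248,308) in the side view, looks largest, so I'll confirm it by measuring and with a crop.

```bash
python3 - <<'E'
from h import *
p,d=snap('top')
P=vision.camera_params('top');K=np.array(P['camera_matrix']);T=np.linalg.inv(np.array(P['world_to_cam']))
v,u=np.mgrid[:384,:512]
W=(np.stack([(u-K[0,2])/K[0,0],(v-K[1,2])/K[1,1],np.ones_like(u)],-1)*d[...,None])@T[:3,:3].T+T[:3,3]
print('f',K[0,0],'cam',T[:3,3])
np.save('W.npy',W)
def st(n,m):
    n_,l,s,_=cv2.connectedComponentsWithStats(m.astype(np.uint8))
    for i in range(1,n_):
        if s[i,4]>3:
            q=W[l==i]; print(n,s[i].tolist(),np.round(q.mean(0),1),'mid',np.round((q.max(0)+q.min(0))/2,1),'ext',np.round(np.ptp(q,axis=0)),'zmax',round(q[:,2].max()))
box=lambda a:(slice(a[1],a[3]),slice(a[0],a[2]))
M=np.zeros((384,512),bool);M[130:225,220:370]=1
z=W[...,2]
st('knob',M&(z>150)&(z<165)); 
M2=np.zeros_like(M);M2[155:215,315:368]=1
st('obj',M2&(z>15)&(z<100))
st('fixedbob',M&(z>100)&(z<115)&~M2)
hsv=cv2.cvtColor(p,cv2.COLOR_RGB2HSV)
st('yel',M&(hsv[...,0]>22)&(hsv[...,0]<35)&(hsv[...,1]>140)&(z>35)&(z<65))
st('red',M&((hsv[...,0]<10)|(hsv[...,0]>172))&(hsv[...,1]>150)&(z>20)&(z<60))
st('disc',M&(z>33)&(z<43)&(hsv[...,1]<60))
c=cv2.resize(p[130:220,220:372],None,fx=5,fy=5,interpolation=cv2.INTER_CUBIC)
cv2.imwrite('pics/c.png',cv2.cvtColor(c,cv2.COLOR_RGB2BGR))
M3=np.zeros_like(M);M3[235:285,130:300]=1
st('rails',M3&(z>-300))
ps,ds=snap('side')
for r in vision.regions_of('bobbin','side')[:6]:
    print(r['score'],r['extent'])
E
```

```text
f 354.76638603507837 cam [ 329.10124243  -10.92134762 1103.37907814]
knob [255, 156, 19, 19, 290] [530.7 -35.6 156.5] mid [531.  -35.6 155.8] ext [51. 49. 10.] zmax 161
obj [361, 155, 7, 18, 101] [ 565.5 -344.6   45.8] mid [ 566.8 -349.5   51.6] ext [53. 24. 73.] zmax 88
obj [338, 164, 10, 10, 82] [ 544.7 -277.5   43.7] mid [ 545.4 -277.6   32.9] ext [28. 27. 36.] zmax 51
obj [322, 180, 10, 10, 81] [ 494.6 -228.2   43.9] mid [ 495.6 -227.9   32.6] ext [28. 27. 35.] zmax 50
obj [344, 189, 19, 15, 209] [ 457.2 -305.    61. ] mid [ 458.1 -306.3   43.8] ext [42. 42. 57.] zmax 72
fixedbob [282, 160, 16, 16, 190] [ 534.  -110.3  110.9] mid [ 534.3 -109.7  109.6] ext [43. 43. 11.] zmax 115
fixedbob [230, 162, 16, 16, 187] [527.7  38.8 110.9] mid [527.3  38.7 109.2] ext [43. 43. 11.] zmax 115
fixedbob [257, 187, 16, 16, 196] [456.2 -38.9 111. ] mid [455.7 -38.4 107.9] ext [43. 42. 13.] zmax 115
yel [255, 140, 15, 16, 205] [608.  -32.1  46.2] mid [606.7 -32.3  50.3] ext [50. 43. 20.] zmax 60
red [265, 212, 1, 4, 4] [406.9 -41.8  43.3] mid [406.8 -41.8  43.7] ext [9. 0. 2.] zmax 45
disc [283, 
[... 990 characters left out ...]
, 20] [ 4.451e+02 -3.000e-01  4.130e+01] mid [4.459e+02 3.000e-01 4.050e+01] ext [27. 12.  5.] zmax 43
disc [271, 200, 13, 7, 20] [438.8 -76.9  41.1] mid [438.8 -78.1  40. ] ext [18. 36.  6.] zmax 43
disc [254, 202, 4, 5, 9] [435.1 -14.1  42. ] mid [435.4 -13.2  42. ] ext [12.  9.  2.] zmax 43
disc [259, 206, 3, 2, 4] [427.4 -26.1  38.8] mid [428.1 -26.8  39.1] ext [3. 6. 5.] zmax 41
rails [160, 235, 140, 1, 140] [343.5  72.5 -32.2] mid [343.7  80.2 -50.6] ext [  1. 456. 117.] zmax 8
rails [142, 244, 145, 30, 1362] [266.8 122.1 -83.5] mid [274.9 119.7 402. ] ext [ 108.  507. 1403.] zmax 1103
0.95 [237.7, 295.8, 256.0, 328.1]
0.83 [280.8, 289.2, 291.5, 309.8]
0.77 [256.2, 273.7, 269.0, 291.7]
```

View pics/c.png

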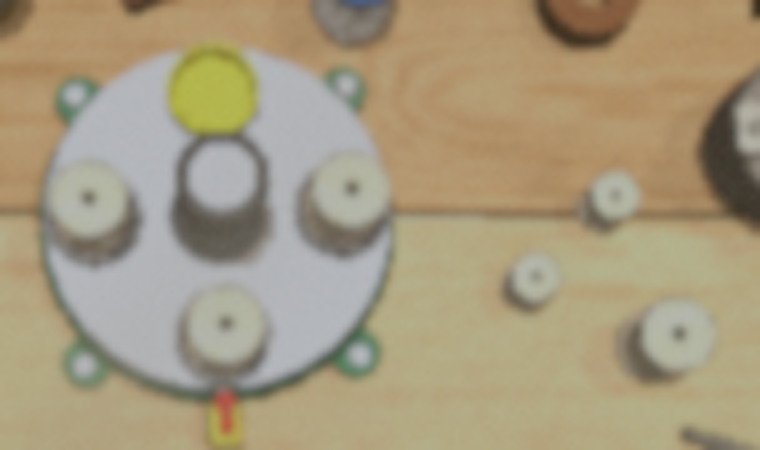

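The large piece is at crop (677,338) and world (457,-305). It is about 43 mm across and 66 mm high, so it is the bobbin; the other two are about 28 mm across.

The carousel axis is at (531,-36) with yaw about 0.043. The cup sits directly opposite the pointer, so it starts at -3.14 and needs 6 clicks. Next I move above the knob.

Call:
{"op": "move_arm", "data": {"commands": [{"rot": [0, 0, 0], "dp": [-1.8, -1.6, 0], "claw": 1}, {"rot": [0, 0, 0], "dp": [-3.6, -3.2, 0], "claw": 1}, {"rot": [0, 0, 0], "dp": [-5.4, -4.8, 0], "claw": 1}, {"rot": [0, 0, 0], "dp": [-7.2, -6.4, 0], "claw": 1}, {"rot": [0, 0, 0], "dp": [-9, -8, 0], "claw": 1}]}}

```text
t: 1.48
position: [306.7, 280.4, 250.3]
eef_rot: [0.398, 3.116, 0.001]
force: [1.1, 0.9, -0.3]
finger_gap: 85.8
grasp_force: 0.0
```

Call:
{"op": "move_arm", "data": {"commands": [{"rot": [0, 0, 0], "dp": [-1.8, -1.6, 0], "claw": 1}, {"rot": [0, 0, 0], "dp": [-3.6, -3.2, 0], "claw": 1}, {"rot": [0, 0, 0], "dp": [-5.4, -4.8, 0], "claw": 1}, {"rot": [0, 0, 0], "dp": [-7.2, -6.4, 0], "claw": 1}, {"rot": [0, 0, 0], "dp": [-9, -8, 0], "claw": 1}]}}

```text
t: 2.1
position: [474.2, 29.8, 250.2]
eef_rot: [0.4, 3.115, 0.0]
force: [1.3, 1.3, 0.6]
finger_gap: 85.6
grasp_force: 0.0
```

```bash
cat >> h.py <<'E'
from scipy.spatial.transform import Rotation as R
def go(x,y,z,psi=None):
    o=readout.get_obs();r=R.from_rotvec(o['eef_rot']);m=r.as_matrix()
    p=np.arctan2(m[1,0],m[0,0]);psi=p if psi is None else psi
    c,s=np.cos(psi),np.sin(psi)
    t=R.from_matrix([[c,s,0],[s,-c,0],[0,0,-1]])
    print('t',round(o['t'],2),'pos',np.round(o['position'],1),'psi',round(p,3),'q6',round(o['joints'][5],3),'gap',round(o['finger_gap'],1),'F',np.round(o['force'],1))
    print('rot',np.round((r.inv()*t).as_rotvec(),4),'dp',np.round(r.inv().apply(np.array([x,y,z])-o['position'])/25,3))
E
python3 -c "
from h import *
go(530.7,-35.6,200,3.185)"
```

```text
t 2.1 pos [474.2  29.8 250.2] psi 2.887 q6 -1.351 gap 85.6 F [1.3 1.3 0.6]
rot [ 1.000e-04  7.000e-04 -2.985e-01] dp [-2.846 -1.96   2.011]
```

Call:
{"op": "move_arm", "data": {"commands": [{"rot": [0, 0, -0.1], "dp": [-1, -0.65, 0.2], "claw": 1}, {"rot": [0, 0, -0.2], "dp": [-2, -1.3, 0.6], "claw": 1}, {"rot": [0, 0, -0.298], "dp": [-2.85, -1.96, 1], "claw": 1}, {"rot": [0, 0, -0.298], "dp": [-2.85, -1.96, 1.5], "claw": 1}, {"rot": [0, 0, -0.298], "dp": [-2.85, -1.96, 1.5], "claw": 1}]}}

```text
t: 2.72
position: [529.0, -33.2, 211.5]
eef_rot: [0.066, -3.139, -0.001]
force: [-0.3, -0.1, 0.3]
finger_gap: 85.6
grasp_force: 0.0
```

```bash
python3 -c "
from h import *
go(530.7,-35.6,145,3.185)
snap('side')
for q in ('knob_grip',):
  r=vision.spot_point(q,'side');print([(x['score'],np.round(x['centre'],1)) for x in r[:2]],proj('side',(530.7,-35.6,145)))
r=vision.spot_point('bobbin','side');print([(round(x['score'],2),np.round(unproj('side',*x['centre'],z=0)))for x in r])
"
```

```text
t 2.73 pos [529.  -33.2 211.5] psi -3.1 q6 -1.763 gap 85.6 F [-0.3 -0.1  0.3]
rot [ 0.0006 -0.0023 -0.0015] dp [-0.071 -0.1    2.66 ]
[(0.72, array([268.5, 190.8])), (0.55, array([232. , 223.5]))] [270.12597985 189.40584825]
[(0.91, array([ 455., -315.,    0.])), (0.79, array([ 551., -277.,    0.])), (0.76, array([ 496., -232.,    0.]))]
```

Call:
{"op": "move_arm", "data": {"commands": [{"rot": [0, 0, 0], "dp": [-0.07, -0.1, 0.7], "claw": 1}, {"rot": [0, 0, 0], "dp": [-0.07, -0.1, 1.4], "claw": 1}, {"rot": [0, 0, 0], "dp": [-0.07, -0.1, 2.1], "claw": 1}, {"rot": [0, 0, 0], "dp": [-0.07, -0.1, 2.65], "claw": 1}, {"rot": [0, 0, 0], "dp": [-0.07, -0.1, 2.65], "claw": 0.8}]}}

```text
t: 3.5
position: [531.2, -35.9, 145.1]
eef_rot: [0.068, -3.139, -0.001]
force: [0.1, -0.5, -0.1]
finger_gap: 69.6
grasp_force: 0.0
```

Call:
{"op": "move_arm", "data": {"commands": [{"rot": [0, 0, 0], "dp": [0, 0, 0], "claw": 0.5}, {"rot": [0, 0, 0], "dp": [0, 0, 0], "claw": 0.4}, {"rot": [0, 0, 0], "dp": [0, 0, 0], "claw": 0.4}, {"rot": [0, 0, 0], "dp": [0, 0, 0], "claw": 0.4}, {"rot": [0, 0, 0], "dp": [0, 0, 0], "claw": 0.4}], "squeeze": 60}}

```text
t: 4.12
position: [531.9, -35.4, 147.1]
eef_rot: [-0.068, 3.14, 0.002]
force: [-1.0, 6.5, 3.4]
finger_gap: 51.1
grasp_force: 64.3
```

```bash
python3 -c "
from h import *
go(530.7,-35.6,145,3.185)
print(readout.get_obs()['grasp_force'])"
```

```text
t 4.12 pos [531.9 -35.4 147.1] psi -3.099 q6 -1.769 gap 51.1 F [-1.   6.5  3.4]
rot [ 0.0011  0.001  -0.0004] dp [ 0.048 -0.007  0.084]
64.30353228002787
```

Call:
{"op": "move_arm", "data": {"commands": [{"rot": [0, 0, 0.15], "dp": [0, 0, 0], "claw": 0.4}, {"rot": [0, 0, 0.3], "dp": [0, 0, 0], "claw": 0.4}, {"rot": [0, 0, 0.45], "dp": [0, 0, 0], "claw": 0.4}, {"rot": [0, 0, 0.6], "dp": [0, 0, 0], "claw": 0.4}, {"rot": [0, 0, 0.75], "dp": [0, 0, 0], "claw": 0.4}]}}

```text
t: 4.75
position: [531.8, -35.7, 147.1]
eef_rot: [1.094, 2.944, 0.001]
force: [-2.1, 2.6, 3.2]
finger_gap: 50.8
grasp_force: 64.4
```

```bash
cat >> h.py <<'E'
def cup(c='top'):
    snap(c)
    for r in vision.spot_point('free_cup',c)[:2]:
        w=unproj(c,*r['centre'],z=56)-[530.7,-35.6,0]
        # clockwise angle from pointer direction (-x of indexer, yaw .043)
        a=np.arctan2(w[1],w[0]); j=-(a-(np.pi+.043)); j=(j+np.pi+.5)%(2*np.pi)-np.pi-.5
        print(c,'cup score',round(r['score'],2),'r',round(np.hypot(*w[:2])),'joint',round(j,2),'clicks',round(j/.5236,2))
E
python3 -c "
from h import *
go(530.7,-35.6,145)
cup('top');cup('side')
print(readout.get_obs()['torque'])"
```

```text
t 4.75 pos [531.8 -35.7 147.1] psi 2.43 q6 -1.014 gap 50.8 F [-2.1  2.6  3.2]
rot [0.0008 0.0003 0.    ] dp [ 0.036 -0.027  0.084]
side cup score 0.69 r 83 joint -2.51 clicks -4.79
[0.85478503 0.51248734 0.05700673]
```

Call:
{"op": "move_arm", "data": {"commands": [{"rot": [0, 0, 0.15], "dp": [0, 0, 0], "claw": 0.4}, {"rot": [0, 0, 0.3], "dp": [0, 0, 0], "claw": 0.4}, {"rot": [0, 0, 0.45], "dp": [0, 0, 0], "claw": 0.4}, {"rot": [0, 0, 0.6], "dp": [0, 0, 0], "claw": 0.4}, {"rot": [0, 0, 0.75], "dp": [0, 0, 0], "claw": 0.4}]}}

```text
t: 5.58
position: [531.5, -35.9, 147.1]
eef_rot: [-2.093, -2.343, -0.0]
force: [-6.5, 3.1, 8.3]
finger_gap: 50.6
grasp_force: 65.0
```

Call:
{"op": "move_arm", "data": {"commands": [{"rot": [0, 0, 0.15], "dp": [0, 0, 0], "claw": 0.4}, {"rot": [0, 0, 0.3], "dp": [0, 0, 0], "claw": 0.4}, {"rot": [0, 0, 0.45], "dp": [0, 0, 0], "claw": 0.4}, {"rot": [0, 0, 0.6], "dp": [0, 0, 0], "claw": 0.4}, {"rot": [0, 0, 0.75], "dp": [0, 0, 0], "claw": 0.4}]}}

```text
t: 6.2
position: [531.2, -35.8, 147.1]
eef_rot: [-2.804, -1.415, 0.001]
force: [-9.0, 4.9, 10.0]
finger_gap: 50.8
grasp_force: 65.1
```

```bash
python3 -c "
from h import *
go(530.7,-35.6,145,0.043)
cup('top');cup('side')
snap('top','d');snap('side','e')"
```

```text
t 6.2 pos [531.2 -35.8 147.1] psi 0.934 q6 0.482 gap 50.8 F [-9.   4.9 10. ]
rot [-5.000e-04  7.000e-04  8.914e-01] dp [-0.005 -0.021  0.083]
side cup score 0.57 r 71 joint -0.92 clicks -1.75
```

View pics/e.png

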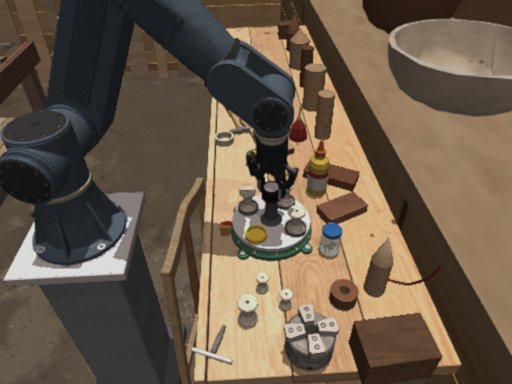

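The side view shows the yellow cup at (257,234), about 1.7 clicks before the pointer at (227,227). That agrees with the wrist, which has 0.89 rad to go.

Call:
{"op": "move_arm", "data": {"commands": [{"rot": [0, 0, 0.14], "dp": [0, 0, 0], "claw": 0.4}, {"rot": [0, 0, 0.28], "dp": [0, 0, 0], "claw": 0.4}, {"rot": [0, 0, 0.42], "dp": [0, 0, 0], "claw": 0.4}, {"rot": [0, 0, 0.56], "dp": [0, 0, 0], "claw": 0.4}, {"rot": [0, 0, 0.7], "dp": [0, 0, 0], "claw": 0.4}]}}

```text
t: 7.12
position: [531.0, -35.6, 147.1]
eef_rot: [-3.119, -0.367, 0.002]
force: [-10.0, 5.5, 11.7]
finger_gap: 50.6
grasp_force: 65.3
```

Call:
{"op": "move_arm", "data": {"commands": [{"rot": [0, 0, 0.06], "dp": [0, 0, 0], "claw": 0.4}, {"rot": [0, 0, 0.12], "dp": [0, 0, 0], "claw": 0.4}, {"rot": [0, 0, 0.18], "dp": [0, 0, 0], "claw": 0.4}, {"rot": [0, 0, 0.18], "dp": [0, 0, 0], "claw": 0.4}, {"rot": [0, 0, 0.18], "dp": [0, 0, 0], "claw": 0.4}]}}

```text
t: 7.75
position: [531.0, -35.5, 147.1]
eef_rot: [-3.139, -0.092, 0.002]
force: [-9.2, 6.4, 11.4]
finger_gap: 50.8
grasp_force: 65.3
```

```bash
python3 -c "
from h import *
go(530.7,-35.6,145,0.043)
cup('side')
"
```

```text
t 7.75 pos [531.  -35.5 147.1] psi 0.058 q6 1.357 gap 50.8 F [-9.2  6.4 11.4]
rot [-0.0009  0.0015  0.0155] dp [-0.011  0.004  0.082]
side cup score 0.77 r 69 joint -0.0 clicks -0.0
```

At the click. Release, settle, and lift.

Call:
{"op": "move_arm", "data": {"commands": [{"rot": [0, 0, 0], "dp": [0, 0, 0], "claw": 0.7}, {"rot": [0, 0, 0], "dp": [0, 0, 0], "claw": 1}, {"rot": [0, 0, 0], "dp": [0, 0, 0], "claw": 1}, {"rot": [0, 0, 0], "dp": [0, 0, -1], "claw": 1}, {"rot": [0, 0, 0], "dp": [0, 0, -2.5], "claw": 1}]}}

```text
t: 8.48
position: [531.3, -36.1, 208.7]
eef_rot: [-3.14, -0.087, 0.003]
force: [-0.2, -0.1, 0.9]
finger_gap: 85.4
grasp_force: 0.0
```

```bash
python3 -c "
from h import *
cup('side'); cup('top')
go(457.5,-306.5,200,0)
"
```

```text
side cup score 0.84 r 66 joint 0.09 clicks 0.18
side cup score 0.65 r 233 joint 1.51 clicks 2.88
t 8.68 pos [531.9 -36.2 209. ] psi 0.055 q6 1.36 gap 85.2 F [ 0.  -0.2  0. ]
rot [ 0.0003 -0.0011  0.0552] dp [-3.567 10.633  0.357]
```

```bash
python3 - <<'E'
from h import *
W=np.load('W.npy');z=W[...,2]
def fit(m):
    q=W[m]; (c,r)=cv2.minEnclosingCircle(q[:,:2].astype(np.float32)); print(m.sum(),np.round(q.mean(0),1),np.round(c,1),round(r,1))
m=np.zeros_like(z,bool);m[180:210,338:368]=1
for t in(56,60,63):fit(m&(z>t)&(z<80))
m=np.zeros_like(z,bool);m[183:207,252:278]=1
for t in(100,104,107):fit(m&(z>t)&(z<125))
ps,ds=snap('side')
P=vision.camera_params('side');print(np.round(np.linalg.inv(np.array(P['world_to_cam']))[:3,3]))
c=cv2.resize(ps[285:340,215:315],None,fx=6,fy=6,interpolation=cv2.INTER_CUBIC)
pt,_=snap('top');c2=cv2.resize(pt[130:225,220:372],(600,375),interpolation=cv2.INTER_CUBIC)[:270]
cv2.imwrite('pics/f.png',cv2.cvtColor(np.vstack([c,c2]),cv2.COLOR_RGB2BGR))
E
```

```text
181 [ 457.5 -306.2   67.2] [ 457.9 -306.6] 22.4
179 [ 457.5 -306.3   67.3] [ 457.9 -306.6] 22.4
174 [ 457.5 -306.5   67.5] [ 457.9 -306.6] 22.4
198 [456.2 -38.9 111.1] [456.6 -39.1] 22.4
197 [456.2 -38.9 111.1] [456.6 -39.1] 22.4
193 [456.3 -39.  111.2] [456.6 -39.1] 22.4
[ 461. -795.  795.]
```

View pics/f.png

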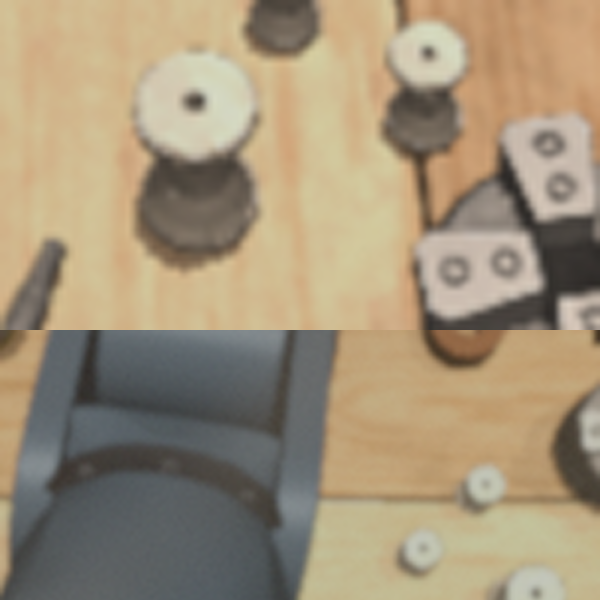

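The enlarged crop (195,100) confirms the large bobbin, standing upright with a clear space round it. Moving above it.

Call:
{"op": "move_arm", "data": {"commands": [{"rot": [0, 0, 0], "dp": [-0.7, 2.1, 0], "claw": 1}, {"rot": [0, 0, 0], "dp": [-1.4, 4.2, 0], "claw": 1}, {"rot": [0, 0, 0], "dp": [-2.1, 6.3, 0], "claw": 1}, {"rot": [0, 0, 0], "dp": [-2.8, 8.4, 0.5], "claw": 1}, {"rot": [0, 0, 0], "dp": [-3.55, 10.64, 1], "claw": 1}]}}

```text
t: 9.4
position: [456.7, -307.9, 182.5]
eef_rot: [-3.14, -0.087, 0.001]
force: [0.7, 0.6, 0.0]
finger_gap: 85.1
grasp_force: 0.0
```

Call:
{"op": "move_arm", "data": {"commands": [{"rot": [0, 0, 0], "dp": [0, 0, 1], "claw": 1}, {"rot": [0, 0, 0], "dp": [0, 0, 2], "claw": 1}, {"rot": [0, 0, 0], "dp": [0, 0, 2.5], "claw": 1}, {"rot": [0, 0, 0], "dp": [0, 0, 2.5], "claw": 1}, {"rot": [0, 0, 0], "dp": [0, 0, 2.5], "claw": 1}]}}

```text
t: 10.02
position: [458.1, -306.6, 121.9]
eef_rot: [3.14, 0.087, 0.001]
force: [0.8, -0.3, 0.6]
finger_gap: 85.3
grasp_force: 0.0
```

```bash
python3 -c "
from h import *
go(457.9,-306.6,58,0.055)
"
```

```text
t 10.03 pos [ 458.1 -306.6  121.9] psi 0.055 q6 0.841 gap 85.3 F [ 0.8 -0.3  0.6]
rot [ 0.0007 -0.0008  0.0001] dp [-0.009 -0.004  2.557]
```

Call:
{"op": "move_arm", "data": {"commands": [{"rot": [0, 0, 0], "dp": [0, 0, 0.8], "claw": 1}, {"rot": [0, 0, 0], "dp": [0, 0, 1.6], "claw": 1}, {"rot": [0, 0, 0], "dp": [0, 0, 2.3], "claw": 1}, {"rot": [0, 0, 0], "dp": [0, 0, 2.55], "claw": 1}, {"rot": [0, 0, 0], "dp": [0, 0, 2.55], "claw": 1}]}}

```text
t: 10.65
position: [457.7, -306.6, 57.5]
eef_rot: [-3.14, -0.086, 0.0]
force: [-0.1, -0.6, 0.4]
finger_gap: 85.4
grasp_force: 0.0
```

Call:
{"op": "move_arm", "data": {"commands": [{"rot": [0, 0, 0], "dp": [0, 0, 0], "claw": 0.7}, {"rot": [0, 0, 0], "dp": [0, 0, 0], "claw": 0.45}, {"rot": [0, 0, 0], "dp": [0, 0, 0], "claw": 0.35}, {"rot": [0, 0, 0], "dp": [0, 0, 0], "claw": 0.35}, {"rot": [0, 0, 0], "dp": [0, 0, 0], "claw": 0.35}], "squeeze": 25}}

```text
t: 11.28
position: [457.9, -306.7, 58.0]
eef_rot: [3.14, 0.086, 0.001]
force: [-0.5, 0.7, 5.8]
finger_gap: 43.9
grasp_force: 25.1
```

```bash
python3 -c "
from h import *
go(457.9,-306.6,160,0.055);print(readout.get_obs()['grasp_force'])
"
```

```text
t 11.28 pos [ 457.9 -306.7   58. ] psi 0.055 q6 0.841 gap 43.9 F [-0.5  0.7  5.8]
rot [ 0.0005 -0.0006 -0.0002] dp [ 3.000e-03 -2.000e-03 -4.078e+00]
25.131907761096954
```

Call:
{"op": "move_arm", "data": {"commands": [{"rot": [0, 0, 0], "dp": [0, 0, -0.6], "claw": 0.35}, {"rot": [0, 0, 0], "dp": [0, 0, -1.8], "claw": 0.35}, {"rot": [0, 0, 0], "dp": [0, 0, -3.2], "claw": 0.35}, {"rot": [0, 0, 0], "dp": [0, 0, -4.6], "claw": 0.35}, {"rot": [0, 0, 0], "dp": [0, 0, -5.2], "claw": 0.35}]}}

```text
t: 11.9
position: [458.1, -306.9, 189.9]
eef_rot: [3.138, 0.086, 0.004]
force: [0.6, 0.1, -1.0]
finger_gap: 44.2
grasp_force: 26.0
```

```bash
python3 -c "
from h import *
go(456.6,-39.1,188,0.055)
"
```

```text
t 11.9 pos [ 458.1 -306.9  189.9] psi 0.055 q6 0.841 gap 44.2 F [ 0.6  0.1 -1. ]
rot [ 0.002  -0.0022 -0.0001] dp [  0.528 -10.698   0.054]
```

Call:
{"op": "move_arm", "data": {"commands": [{"rot": [0, 0, 0], "dp": [0.05, -1, 0], "claw": 0.35}, {"rot": [0, 0, 0], "dp": [0.13, -2.6, 0], "claw": 0.35}, {"rot": [0, 0, 0], "dp": [0.21, -4.2, 0], "claw": 0.35}, {"rot": [0, 0, 0], "dp": [0.29, -5.8, 0], "claw": 0.35}, {"rot": [0, 0, 0], "dp": [0.36, -7.3, 0], "claw": 0.35}]}}

```text
t: 12.52
position: [455.4, -121.2, 186.3]
eef_rot: [-3.139, -0.087, 0.004]
force: [1.7, 0.7, -0.4]
finger_gap: 44.2
grasp_force: 25.9
```

Call:
{"op": "move_arm", "data": {"commands": [{"rot": [0, 0, 0], "dp": [0.06, -1.2, 0], "claw": 0.35}, {"rot": [0, 0, 0], "dp": [0.12, -2.4, 0], "claw": 0.35}, {"rot": [0, 0, 0], "dp": [0.17, -3.39, 0], "claw": 0.35}, {"rot": [0, 0, 0], "dp": [0.17, -3.39, 0], "claw": 0.35}, {"rot": [0, 0, 0], "dp": [0.17, -3.39, 0], "claw": 0.35}]}}

```text
t: 13.15
position: [455.7, -38.9, 186.9]
eef_rot: [-3.14, -0.087, 0.002]
force: [0.8, -0.6, -1.1]
finger_gap: 44.5
grasp_force: 26.0
```

```bash
python3 - <<'E'
from h import *
go(456.6,-39.1,115,0.055)
o=readout.get_obs()['position']
cup('side')
p,d=snap('side')
r=vision.spot_point('bobbin','side');print([(round(x['score'],2),np.round(x['centre']))for x in r], 'expect',proj('side',o-[0,0,58]))
r=vision.regions_of('bobbin','side');print([(round(x['score'],2),np.round(x['extent']))for x in r])
u,v=proj('side',(456,-39,80)).astype(int)
c=cv2.resize(p[v-55:v+45,u-55:u+75],None,fx=6,fy=6,interpolation=cv2.INTER_CUBIC)
print(u,v);cv2.imwrite('pics/g.png',cv2.cvtColor(c,cv2.COLOR_RGB2BGR))
E
```

```text
t 13.15 pos [455.7 -38.9 186.9] psi 0.055 q6 1.329 gap 44.5 F [ 0.8 -0.6 -1.1]
rot [-0.0002  0.0012  0.0002] dp [0.038 0.009 2.877]
side cup score 0.76 r 73 joint -0.03 clicks -0.06
[(0.75, array([286., 307.])), (0.72, array([242., 200.]))] expect [240.98248505 196.48331234]
[(0.53, array([254., 270., 270., 290.])), (0.51, array([232., 175., 248., 205.])), (0.49, array([282., 290., 292., 310.]))]
241 210
```

View pics/g.png

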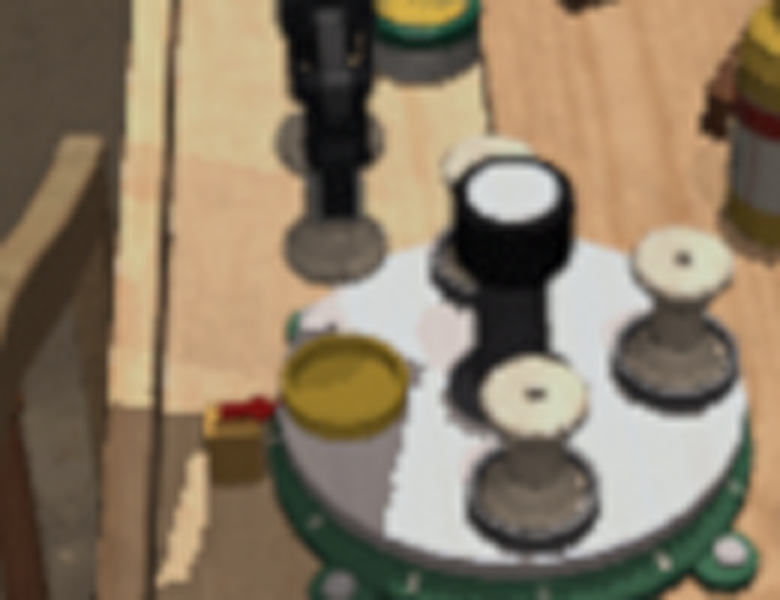

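The crop shows the empty cup at (345,385) beside the red pointer and the bobbin hanging upright, with its lower flange at (335,247). Next I compare x for both.

```bash
python3 - <<'E'
from h import *
f=lambda a,b:(186+(a-3)/6,155+(b-3)/6)
print('cup',unproj('side',*f(345,385),z=56),'bob',unproj('side',*f(335,247),z=133), 'fixed',unproj('side',*f(534,397),z=110),unproj('side',*f(683,265),z=110))
p,d=snap('side')
hsv=cv2.cvtColor(p,cv2.COLOR_RGB2HSV)
m=(hsv[...,0]>18)&(hsv[...,0]<35)&(hsv[...,1]>140);m2=np.zeros_like(m);m2[205:235,225:262]=1;m&=m2
v,u=np.nonzero(m);print(u.min(),u.max(),v.min(),v.max(),m.sum())
P=np.array(vision.camera_params('side')['camera_matrix']);print(P[0,0])
print(np.round(np.array(vision.camera_params('side')['world_to_cam']),3))
E
```

```text
cup [457.92931936 -45.90426979  56.        ] bob [456.74824194 -40.47454613 133.        ] fixed [ 535.08627742 -113.33080968  110.        ] [607.11637842 -37.59652065 110.        ]
233 253 211 227 284
393.36300983887617
[[ 9.980000e-01 -5.800000e-02 -1.600000e-02 -4.931630e+02]
 [-5.000000e-02 -6.480000e-01 -7.600000e-01  1.115800e+02]
 [ 3.300000e-02  7.590000e-01 -6.500000e-01  1.104844e+03]
 [ 0.000000e+00  0.000000e+00  0.000000e+00  1.000000e+00]]
```

Call:
{"op": "move_arm", "data": {"commands": [{"rot": [0, 0, 0], "dp": [0.03, 0, 0.7], "claw": 0.35}, {"rot": [0, 0, 0], "dp": [0.03, 0, 1.5], "claw": 0.35}, {"rot": [0, 0, 0], "dp": [0.03, 0, 2.2], "claw": 0.35}, {"rot": [0, 0, 0], "dp": [0.03, 0, 2.5], "claw": 0.35}, {"rot": [0, 0, 0], "dp": [0.03, 0, 2.5], "claw": 0.35}]}}

```text
t: 14.08
position: [457.0, -39.0, 124.9]
eef_rot: [-3.14, -0.086, 0.001]
force: [0.3, 0.6, -0.4]
finger_gap: 44.2
grasp_force: 25.9
```

```bash
python3 -c "
from h import *
go(456.4,-39.1,112,0.055)
snap('side')
u,v=proj('side',(456,-39,80)).astype(int)
p,_=snap('side');c=cv2.resize(p[v-40:v+40,u-45:u+55],None,fx=7,fy=7,interpolation=cv2.INTER_CUBIC)
print(u,v);cv2.imwrite('pics/i.png',cv2.cvtColor(c,cv2.COLOR_RGB2BGR))
"
```

```text
t 14.07 pos [457.  -39.  124.9] psi 0.055 q6 1.329 gap 44.2 F [ 0.3  0.6 -0.4]
rot [-0.0001  0.0005 -0.0004] dp [-0.022  0.002  0.516]
241 210
```

View pics/i.png

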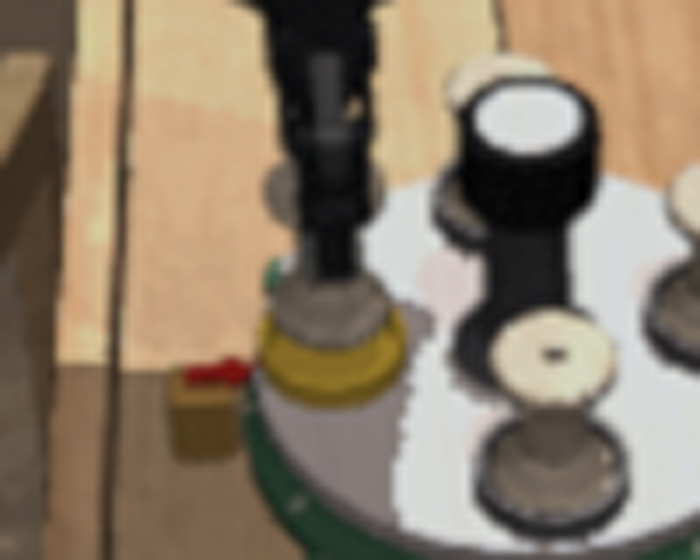

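The bobbin's lower flange (centre at column 331) is in line with the cup (column 332), just above its mouth. Lowering gently.

Call:
{"op": "move_arm", "data": {"commands": [{"rot": [0, 0, 0], "dp": [-0.01, 0, 0.15], "claw": 0.35}, {"rot": [0, 0, 0], "dp": [-0.01, 0, 0.3], "claw": 0.35}, {"rot": [0, 0, 0], "dp": [-0.01, 0, 0.4], "claw": 0.35}, {"rot": [0, 0, 0], "dp": [-0.01, 0, 0.5], "claw": 0.35}, {"rot": [0, 0, 0], "dp": [-0.01, 0, 0.58], "claw": 0.35}]}}

```text
t: 14.8
position: [456.8, -38.9, 110.3]
eef_rot: [3.14, 0.086, -0.0]
force: [-0.3, 0.3, -0.8]
finger_gap: 44.1
grasp_force: 25.9
```

Call:
{"op": "move_arm", "data": {"commands": [{"rot": [0, 0, 0], "dp": [0, 0, 0.07], "claw": 0.35}, {"rot": [0, 0, 0], "dp": [0, 0, 0.14], "claw": 0.35}, {"rot": [0, 0, 0], "dp": [0, 0, 0.2], "claw": 0.35}, {"rot": [0, 0, 0], "dp": [0, 0, 0.25], "claw": 0.35}, {"rot": [0, 0, 0], "dp": [0, 0, 0.28], "claw": 0.35}]}}

```text
t: 15.42
position: [456.7, -38.9, 103.4]
eef_rot: [-3.14, -0.086, 0.0]
force: [-0.0, -0.9, -0.8]
finger_gap: 44.1
grasp_force: 25.9
```

Call:
{"op": "move_arm", "data": {"commands": [{"rot": [0, 0, 0], "dp": [0, 0, 0.02], "claw": 0.35}, {"rot": [0, 0, 0], "dp": [0, 0, 0.035], "claw": 0.35}, {"rot": [0, 0, 0], "dp": [0, 0, 0.05], "claw": 0.35}, {"rot": [0, 0, 0], "dp": [0, 0, 0.05], "claw": 0.35}, {"rot": [0, 0, 0], "dp": [0, 0, 0.05], "claw": 0.35}]}}

```text
t: 16.05
position: [456.8, -38.9, 102.3]
eef_rot: [3.14, 0.086, 0.0]
force: [0.3, 0.2, -1.0]
finger_gap: 44.4
grasp_force: 25.9
```

Call:
{"op": "move_arm", "data": {"commands": [{"rot": [0, 0, 0], "dp": [0, 0, 0], "claw": 0.6}, {"rot": [0, 0, 0], "dp": [0, 0, 0], "claw": 0.8}, {"rot": [0, 0, 0], "dp": [0, 0, 0], "claw": 0.9}, {"rot": [0, 0, 0], "dp": [0, 0, -0.3], "claw": 0.9}, {"rot": [0, 0, 0], "dp": [0, 0, -1], "claw": 0.9}]}}

```text
t: 16.68
position: [456.4, -38.9, 127.5]
eef_rot: [-3.14, -0.086, 0.002]
force: [0.6, 0.5, 0.3]
finger_gap: 77.3
grasp_force: 0.0
```

Call:
{"op": "move_arm", "data": {"commands": [{"rot": [0, 0, 0], "dp": [0, 0, -1], "claw": 0.9}, {"rot": [0, 0, 0], "dp": [0, 0, -2.5], "claw": 0.9}, {"rot": [0, 0, 0], "dp": [0, 2, -4], "claw": 0.9}, {"rot": [0, 0, 0], "dp": [0, 4, -4], "claw": 0.9}, {"rot": [0, 0, 0], "dp": [0, 6, -4], "claw": 0.9}]}}

```text
t: 17.3
position: [465.0, -190.3, 228.4]
eef_rot: [3.14, 0.086, 0.002]
force: [0.0, -0.3, -0.2]
finger_gap: 76.9
grasp_force: 0.0
```

Call:
{"op": "move_arm", "data": {"commands": [{"rot": [0, 0, 0], "dp": [0, 2, 0], "claw": 0.9}, {"rot": [0, 0, 0], "dp": [0, 4, 0], "claw": 0.9}, {"rot": [0, 0, 0], "dp": [0, 6, 0], "claw": 0.9}, {"rot": [0, 0, 0], "dp": [0, 6, 0], "claw": 0.9}, {"rot": [0, 0, 0], "dp": [0, 6, 0], "claw": 0.9}]}}

```text
t: 17.92
position: [473.0, -338.0, 227.3]
eef_rot: [-3.14, -0.086, 0.0]
force: [0.3, -0.4, 0.8]
finger_gap: 77.0
grasp_force: 0.0
```

```bash
python3 - <<'E'
from h import *
p,d=snap('top')
P=vision.camera_params('top');K=np.array(P['camera_matrix']);T=np.linalg.inv(np.array(P['world_to_cam']))
v,u=np.mgrid[:384,:512]
W=(np.stack([(u-K[0,2])/K[0,0],(v-K[1,2])/K[1,1],np.ones_like(u)],-1)*d[...,None])@T[:3,:3].T+T[:3,3];z=W[...,2]
for nm,(a,b) in dict(loose=(456.5,-39),f1=(534,-110),f2=(528,39),back=(606,-32)).items():
    m=(z>100)&(z<122)&(np.hypot(W[...,0]-a,W[...,1]-b)<32)
    print(nm,m.sum(),np.round(W[m].mean(0),1) if m.any() else None)
s,_=snap('side')
c=np.hstack([cv2.resize(x,(380,380),interpolation=cv2.INTER_CUBIC) for x in (p[130:225,220:315],s[160:255,215:310])])
cv2.imwrite('pics/j.png',cv2.cvtColor(c,cv2.COLOR_RGB2BGR))
go(456,-39,200)
E
```

```text
loose 192 [455.8 -39.7 111.1]
f1 192 [ 534.1 -110.4  110.9]
f2 189 [527.9  38.8 110.8]
back 190 [605.1 -32.4 110.7]
t 18.02 pos [ 473.2 -337.5  227.5] psi 0.056 q6 0.815 gap 76.8 F [ 0.3  0.2 -0.3]
rot [-0.0002  0.     -0.    ] dp [ -0.024 -11.96    1.102]
```

View pics/j.png

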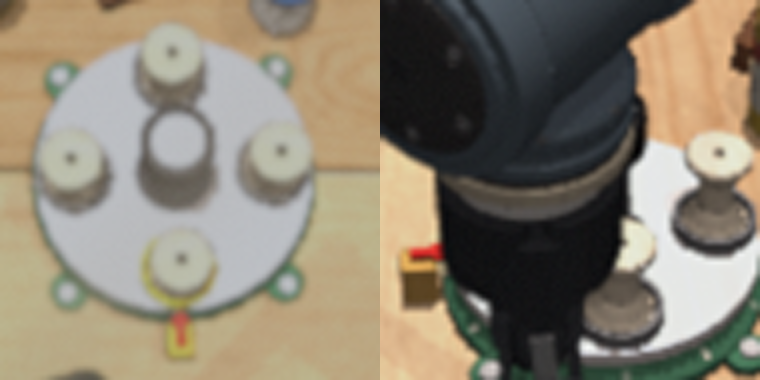

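The top view (left half) shows the bobbin upright in the yellow cup at the pointer. Its top is level with the fixed bobbins (111 mm against 111 mm) and it sits about 1 mm off centre, so I'm handing in.

```bash
python3 -c "
from rig import ticket
print(ticket.sign_off())"
```

```text
the job is handed in; nothing more can be done
None
```

The job is handed in (no verdict came back): I turned the carousel 6 clicks so the yellow cup rests at the pointer, and stood the bobbin upright on the cup's floor, about 1 mm off centre, without going near the wax tin.

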